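# Route bearing balls down the diverter chute into the round dish

## Robot

A 6-joint arm with a two-finger parallel gripper is mounted at the origin on the work surface. World frame = base frame: x ahead of the robot, y to its left, z up, the work surface at z = 0. Lengths are in mm, angles in degrees, forces in N, time in s.
With the tool pointing down it reaches from about 300 to 875 mm from the base axis. Payload 6.4 kg.
Tool frame: the origin (TCP) lies at the very end of the fingers, on their centre line; the grasp point (between the pads) lies 19 mm behind it; z points along the fingers, x is the direction in which the jaws open and shut, and the axes are right-handed (so a half turn about z gives the same grasp; the last joint's range is limited). The gripper opens to 88 mm and grips with 3 to 60 N. Pads are 18 mm wide; open, the fingers measure 123 mm over their backs; the gripper's body (75 mm by 187 mm) begins 45 mm behind the grasp point.
Start: joints at [-88.94, 10.359, 92.074, -0, 77.567, -11.82], TCP at [128.189, -560.543, 206.214] pointing down, gripper open.
Joint ranges: [-171.53, 171.53], [-51.25, 118.39], [17.06, 147.69], [-65.23, 245.23], [0, 150.52], [-178.68, 178.68]. Speed limits (degrees/s): [147.25, 147.25, 172.46, 180, 180, 180].

## Interface

Orientations are given as [roll, pitch, yaw] about the fixed x, y, z axes, in that order (R = Rz(yaw) Ry(pitch) Rx(roll)).
In Python, from plant import bot gives the robot as it stands.
- The arm moves only by the shell command python3 -m pendant 'ROWS'. ROWS is a JSON object of lists of equal length, an entry for each row: "linear": the shift along the world's x, y, z in m, a list of three; "delta_rot": the turn, a rotation vector about the world's x, y, z in rad, a list of three; "jaw": the finger opening in m, from 0 to 0.0881. A call has 1 to 5 rows; each row is the pose to reach, as a shift and turn from the pose measured when the call began; what a row does not reach only later rows make up. A row lasts 1/10 s, in which the tool goes at most 50 mm and 8.59 degrees, less where a joint would pass 70% of its speed; a pose out of reach is approached as far as the arm can. A call with a gripper value outside its range is refused whole. The fingers move at their own pace and stop on an object; the grip force is fixed at half the most. Time passes only in rows, so rows that repeat a pose let the fingers close. It gives the time, the measured TCP pose, the force and the opening at its end, in the units of the state.
- bot.state(): the state, without advancing time (a new reading comes with each control period).
- bot.grab_frame(name): name is "scene" or "top" or "wrist"; returns the picture (384x512x3 uint8, red, green, blue); there is no depth.
- bot.camera_model(name): a dict with "fx", "fy", "cx", "cy" (pixels), "distortion" ([k1, k2, p1, p2, k3] as OpenCV has them; the pictures are not rectified), "position" and "attitude" of the camera in the world; the wrist camera has in their place "tool_from_camera" (4x4, takes a point from camera to tool coordinates, whose origin is the TCP and whose axes are the tool frame's). Camera axes: x right, y up, looking along -z (the intrinsics and any distortion apply to the point x, -y, -z); pixel columns grow to the right and rows downward; lengths in mm; the calibration is good to about 2 mm. A picture is of the moment at which its call begins: read the wrist's pose just before it. camera_model takes no time and is no camera call.
- bot.hand_in(): hands the job in, once; it reports no verdict.
Trained networks look in the newest picture that a camera, given by its name, has taken for a name from the list of things; names that differ only in an ending like _2 or _b are one class to them, and where a whole thing is asked for, a point or a joint stands for the part that bears it (a point fixed in the world has none). Each returns a list of dicts, best first, with "score" (0 to 1); they miss things now and then, are a little off and sometimes report something else, mostly with a low value. They report only what shows in the picture. A call takes as long as a camera call. They do not tell look-alikes from the thing itself.
- bot.cut_out(camera, thing): "pixels" (384x512 bool, what is visible of it) and "extent" ([left, top, width, height] in pixels, round what is visible of it).
- bot.tip_of(camera, thing): "point" ([column, row] in pixels: a listed point, or the origin of a listed thing).
The state is a dict: "time_s": time; "qpos": joint angles; "qvel": joint speeds; "joint_torque": joint torques, N m; "position": TCP position; "eef_rot": TCP orientation; "wrist_force": force on the tool from outside, world axes, zero at the start; "wrist_torque": the same for the moment, N m; "gripper_width": finger opening in mm.
Only numpy, scipy, OpenCV 4.12 (cv2) and the standard library are available. Lean on these libraries where they do the work, as an engineer would, in place of code of your own. Each camera call takes 0.05 s, during which the arm holds its last target.

## Task

Three steel bearing balls for a hand prosthesis lie in the small basket scoop. Swing the diverter flap on the sloping chute fully over, so that the chute feeds the round dish and not the square bin, then take the scoop by its cross bar and tip the balls into the top of the chute so that all three run down into the round dish. Stand the empty scoop upright on the bench again and leave the flap set.

Things in the scene. Friction and masses are not known exactly. Their poses are not given: they have to be found in the camera images.
- chute: Fixed diverter chute of sheet metal, 280 mm long, origin on the bench under it. z up; its board slopes 13 degrees down towards -x (roughly to the robot). Side walls 35 mm, high end wall 25 mm above the board. A wedge splits the low end into a +y and a -y exit, each 70 mm wide, 55 mm above the bench; one feeds the round dish, the other a square steel bin (125 x 125 x 42 mm), places vary.
- chute_mouth (a point): Pour point: on the board's surface, midway between the side walls, 55 mm in front of the wall at the chute's high (+x) end, 105 mm above the bench; axes as the chute. Here the side walls are 97 mm apart; they narrow to 74 mm at 55 mm downhill, then spread to 214 mm at the low end.
- flap (a joint): Flap angle, rad, -0.46 to 0.46 between its stops. The flap is an upright plate 75 mm long, its free end uphill. Positive: the free end is at the chute's +y wall, the +y exit is closed and balls go to the -y exit; negative: the reverse. It starts near the middle, turns with light friction (about 1 N at the knob) and stays where left; short of 0.33 either way it leaves a gap or lets balls stray.
- flap_pivot (a point): Point on the flap's hinge axis at the board's surface, at the tip of the splitting wedge, in the middle of the chute; axes as the chute. The hinge axis is square to the board, so it leans 13 degrees towards the chute's -x.
- flap_knob (a point): Grip point of the flap's black round post, 12 mm in diameter, 55 mm from the hinge axis. The post is square to the board (leans 13 degrees to the chute's -x); its top is 14 mm above this point, and the tops of the walls are 31 mm below it. From stop to stop the knob travels 49 mm sideways in an arc.
- scoop_bar (a point): Centre of the cross bar of the loose aluminium basket scoop (0.10 to 0.20 kg). Bar 12 x 12 mm in section, 48 mm free length along y, 90 mm above the scoop's underside, over its middle: pinch it along x. Axes: z up, the open mouth faces -x. The mouth's lip is 45 mm from the bar in -x and 71 mm below it. Tipped mouth-down by 45 degrees, the balls roll out.
- scoop_base (a point): Centre of the scoop's underside, 90 mm below the bar's centre, same axes; at height 0 when the scoop stands on the bench.
- scoop: The scoop, origin as scoop_base: 90 mm long (x), 56 mm wide (y), walls 38 mm high at sides and back (+x). Its floor falls 10 degrees from the mouth to the back, so the balls stay at the back.
- dish_in (a point): Centre of the inner floor of the round steel dish, fixed, 130 mm across and 42 mm high, standing under one exit of the chute.
- ball0_center (a point): Centre of steel ball 0, 15 mm in diameter, 14 g, one of three lying side by side at the back of the scoop.
- ball1_center (a point): Centre of steel ball 1, 15 mm in diameter, 14 g, one of three lying side by side at the back of the scoop.
- ball2_center (a point): Centre of steel ball 2, 15 mm in diameter, 14 g, one of three lying side by side at the back of the scoop.
Not all that is in view belongs to the job. Leave any blue or purple look-alike of the scoop alone.

How it is judged (in metres and radians):
On the way, in this order (a step that is already met when the one before it is completed fails the run):
1. the flap is swung over so that it closes the square bin's exit, with the balls still in the scoop (((y of dish_in in the frame of chute_mouth above 0 m and value of joint flap below -0.33 rad) or (y of dish_in in the frame of chute_mouth below 0 m and value of joint flap above 0.33 rad)) and distance between each of ball0_center, ball1_center, ball2_center and scoop_bar below 0.1 m), for 0.2 s.
2. balls run down the chute (((x of ball0_center in the frame of chute_mouth between -0.2 and 0.05 m and y of ball0_center in the frame of chute_mouth between -0.11 and 0.11 m and z of ball0_center in the frame of chute_mouth between -0.05 and 0.022 m) or (x of ball1_center in the frame of chute_mouth between -0.2 and 0.05 m and y of ball1_center in the frame of chute_mouth between -0.11 and 0.11 m and z of ball1_center in the frame of chute_mouth between -0.05 and 0.022 m) or (x of ball2_center in the frame of chute_mouth between -0.2 and 0.05 m and y of ball2_center in the frame of chute_mouth between -0.11 and 0.11 m and z of ball2_center in the frame of chute_mouth between -0.05 and 0.022 m))), for 0.05 s.
At the end, for the whole second after the job is handed in: All three balls lie inside the round dish, the flap still stands at least 0.33 rad over to the side that closes the other exit, and the scoop stands on the bench, upright within about 10 degrees, at rest (horizontal distance between each of ball0_center, ball1_center, ball2_center and dish_in below 0.064 m and height (world z) of each of ball0_center, ball1_center, ball2_center below 0.045 m and ((y of dish_in in the frame of chute_mouth above 0 m and value of joint flap below -0.33 rad) or (y of dish_in in the frame of chute_mouth below 0 m and value of joint flap above 0.33 rad)) and angle between scoop_base's own z axis and vertical below 0.17 rad and height (world z) of scoop_base below 0.01 m and linear speed of scoop below 0.02 m/s); the robot touches nothing.
It fails at once if the scoop is tipped out straight over the round dish (horizontal distance between scoop_base and dish_in below 0.12 m and angle between scoop_base's own z axis and vertical above 0.4 rad).
It also fails if it takes over 58 s, if anything falls off the work surface, if the arm or the gripper's body presses on something with over 40 N, if the wrist force passes 120 N, or if a joint passes its speed limit or range.

## Working session

There is one attempt and no reset: what is moved stays moved. The work goes in short steps, Python scripts to look and compute and a shell command to move; the robot and the scene stay as the last step left them, time stands still between calls to the robot, and variables do not carry over. Pictures are saved under pics/ and viewed, and the job is handed in when it is done.

```bash
ls; mkdir -p pics; cat > h.py <<'E'
import numpy as np, cv2
from scipy.spatial.transform import Rotation as R
from plant import bot
def save(n,f,img=None):
    im=bot.grab_frame(n) if img is None else img
    cv2.imwrite('pics/'+f,im[:,:,::-1]); return im
E
python3 - <<'E'
from h import *
print(bot.state())
for n in ('scene','top','wrist'): print(n,bot.camera_model(n))
save('scene','s0.png');save('top','t0.png')
for c,ts in (('top',['chute','chute_mouth','flap_pivot','flap_knob','scoop_bar','scoop','dish_in','ball0_center']),('scene',['chute_mouth','flap_pivot','flap_knob','scoop_bar','scoop_base','dish_in','ball0_center'])):
    for t in ts:
        print(c,t,[(d['score'],d['point']) for d in bot.tip_of(c,t)][:4])
E
```

```text
pics
{'time_s': 0.0, 'qpos': array([-8.89405725e+01,  1.04000223e+01,  9.21300726e+01,  1.86307640e-03,
        7.75649431e+01, -1.18198702e+01]), 'qvel': array([-0.03461955, -0.01720166,  0.14307431,  0.05105154, -0.0153039 ,
       -0.00231539]), 'joint_torque': array([ 6.49417798e-04, -4.33869696e+01, -3.41846895e+01,  7.02512171e-02,
        3.86223255e-02, -1.00837303e-04]), 'position': array([ 128.18609282, -559.95503596,  205.34188012]), 'eef_rot': array([-1.79978753e+02,  9.26503624e-02, -7.71210878e+01]), 'wrist_force': array([0.46186869, 0.21287657, 0.63658903]), 'wrist_torque': array([-0.02585514,  0.03153606, -0.00792092]), 'gripper_width': 87.97926462424967}
scene {'fx': 483.02728453563805, 'fy': 483.02728453563805, 'cx': 257.5142626864801, 'cy': 193.82125939122065, 'distortion': array([-0.11926033,  0.        ,  0.        ,  0.        ,  0.        ]), 'position': array([ 922.181427  , -581.86753735, 1052.26615856]), 'attitude': array([34.10230479, -0.42790643, 42.04101268])}
top {'fx': 401.9053071884062, 'fy': 401.9053071884062, 'cx': 251.58944077044077, 'cy': 193.10910
[... 921 characters left out ...]
2.6, 170.5])]
top scoop_bar [(0.89, [322.7, 200.4]), (0.89, [387.0, 228.4]), (0.69, [328.6, 271.4]), (0.16, [307.9, 190.7])]
top scoop [(0.77, [374.1, 232.0]), (0.76, [315.8, 271.3]), (0.57, [315.4, 211.1])]
top dish_in [(0.89, [224.1, 265.6]), (0.42, [321.7, 188.1])]
top ball0_center [(0.36, [320.3, 188.8])]
scene chute_mouth [(0.76, [338.6, 186.3]), (0.37, [299.4, 192.9])]
scene flap_pivot [(0.98, [296.4, 168.8])]
scene flap_knob [(0.53, [309.7, 153.6])]
scene scoop_bar [(0.84, [215.2, 239.5]), (0.79, [173.4, 209.3]), (0.55, [159.4, 263.7])]
scene scoop_base [(0.97, [175.1, 226.6]), (0.84, [216.3, 256.5]), (0.62, [165.4, 280.1])]
scene dish_in [(0.77, [234.9, 177.0])]
scene ball0_center []
```

View pics/s0.png

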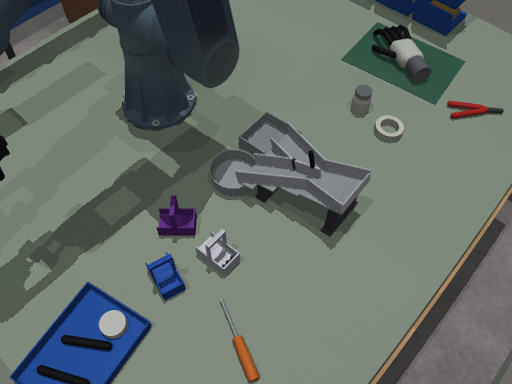

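View pics/t0.png

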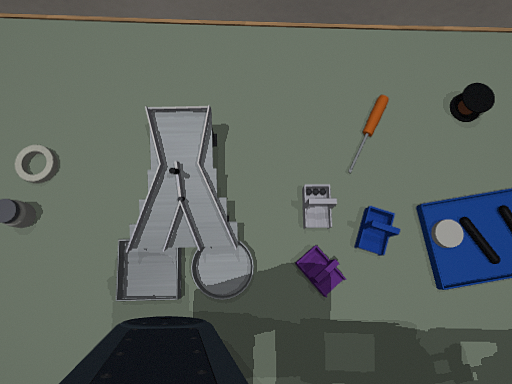

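The top view has +x up and −y to the right. The dish at (223,268) is on the chute's −y side and the bin at (150,270) on its +y side, so the flap must go positive, towards the left wall. The silver scoop at (318,205) holds the balls at its back, around (317,190). The blue and purple ones are decoys.

```bash
cat >> h.py <<'E'
def ray(cam,px,st=None):
    m=bot.camera_model(cam); K=np.array([[m['fx'],0,m['cx']],[0,m['fy'],m['cy']],[0,0,1]])
    u=cv2.undistortPoints(np.array([[px]],float),K,np.array(m['distortion']))[0,0]
    d=np.array([u[0],-u[1],-1.])
    if 'tool_from_camera' in m:
        T=np.array(m['tool_from_camera']); Rt=R.from_euler('xyz',st['eef_rot'],degrees=True).as_matrix()
        return Rt@T[:3,3]+st['position'], Rt@T[:3,:3]@d
    return np.array(m['position']), R.from_euler('xyz',m['attitude'],degrees=True).as_matrix()@d
def atz(cam,px,z,st=None):
    o,d=ray(cam,px,st); return o+d*(z-o[2])/d[2]
def tri(*rs):
    A=0;b=0
    for o,d in rs:
        d=d/np.linalg.norm(d);P=np.eye(3)-np.outer(d,d);A=A+P;b=b+P@o
    return np.linalg.solve(A,b)
def proj(cam,p,st=None):
    m=bot.camera_model(cam); K=np.array([[m['fx'],0,m['cx']],[0,m['fy'],m['cy']],[0,0,1]])
    if 'tool_from_camera' in m:
        T=np.array(m['tool_from_camera']); Rt=R.from_euler('xyz',st['eef_rot'],degrees=True).as_matrix()
        o=Rt@T[:3,3]+st['position'];M=Rt@T[:3,:3]
    else: o=np.array(m['position']);M=R.from_euler('xyz',m['attitude'],degrees=True).as_matrix()
    c=M.T@(np.atleast_2d(p)-o).T
    return cv2.projectPoints(np.array([c[0],-c[1],-c[2]]).T.copy(),np.zeros(3),np.zeros(3),K,np.array(m['distortion']))[0][:,0]
E
python3 - <<'E'
from h import *
np.set_printoptions(precision=1,suppress=True)
P={'mouth':([184.7,135.2],[338.6,186.3],105),'pivot':([182.9,199.0],[296.4,168.8],70),'knob':([172.6,170.5],[309.7,153.6],125),'bar':([322.7,200.4],[215.2,239.5],90),'dish':([224.1,265.6],[234.9,177.0],3)}
for k,(a,b,z) in P.items(): print(k,tri(ray('top',a),ray('scene',b)),atz('top',a,z),atz('scene',b,z))
# wall ends of chute in top image: high end wall corners approx (147,108),(211,106)
for p in ([147,108],[211,106]): print(atz('top',p,142))
for p in ([307,186],[329,184],[306,228],[331,227]): print(atz('top',p,38 if p[1]<200 else 20))
im=bot.grab_frame('top')
c=cv2.resize(im[90:310,110:350],None,fx=3,fy=2.7,interpolation=cv2.INTER_CUBIC)[:,:,::-1]
cv2.imwrite('pics/t1.png',cv2.resize(c[:, :400],None,fx=1,fy=1));cv2.imwrite('pics/t1b.png',cv2.resize(im[170:240,290:410],None,fx=6,fy=6,interpolation=cv2.INTER_CUBIC)[:,:,::-1])
im=bot.grab_frame('scene');cv2.imwrite('pics/s1.png',cv2.resize(im[100:280,190:380],None,fx=3.3,fy=3.3,interpolation=cv2.INTER_CUBIC)[:,:,::-1])
E
```

```text
mouth [627.5  34.9 114. ] [626.6  31.6 105. ] [627.5  46.8 105. ]
pivot [503.1  35.9  72.4] [501.1  33.2  70. ] [503.9  41.   70. ]
knob [537.6  39.5 161.4] [546.9  47.2 125. ] [521.8  64.7 125. ]
bar [ 503.4 -250.6   89.5] [ 502.9 -251.    90. ] [ 504.  -250.4   90. ]
dish [370.9 -51.8   5.3] [369.9 -53.    3. ] [370.7 -49.3   3. ]
[667.2 102.  142. ]
[675.5 -23.  142. ]
[ 543.2 -226.7   38. ]
[ 549.  -274.2   38. ]
[ 454.4 -227.2   20. ]
[ 458.1 -281.1   20. ]
```

View pics/t1.png

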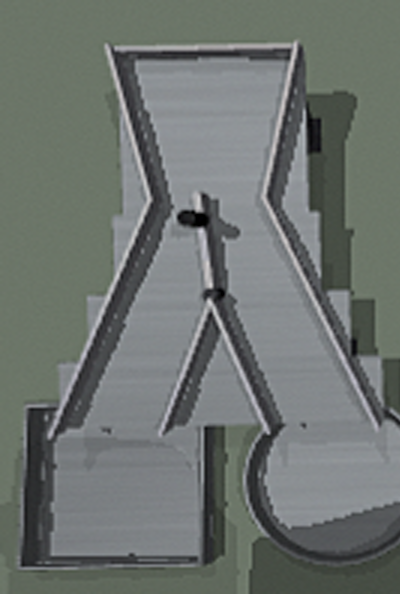

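View pics/t1b.png

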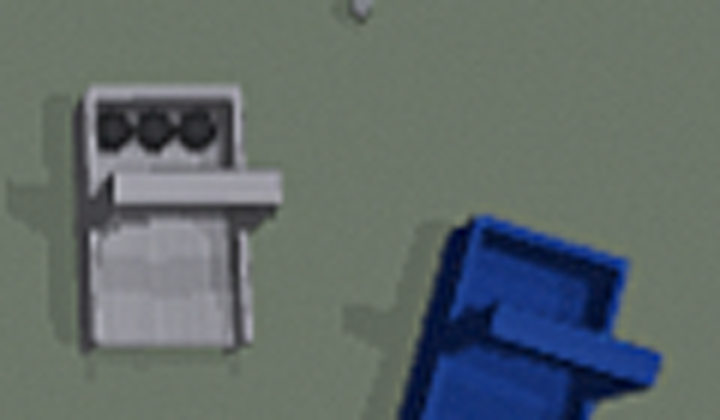

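View pics/s1.png

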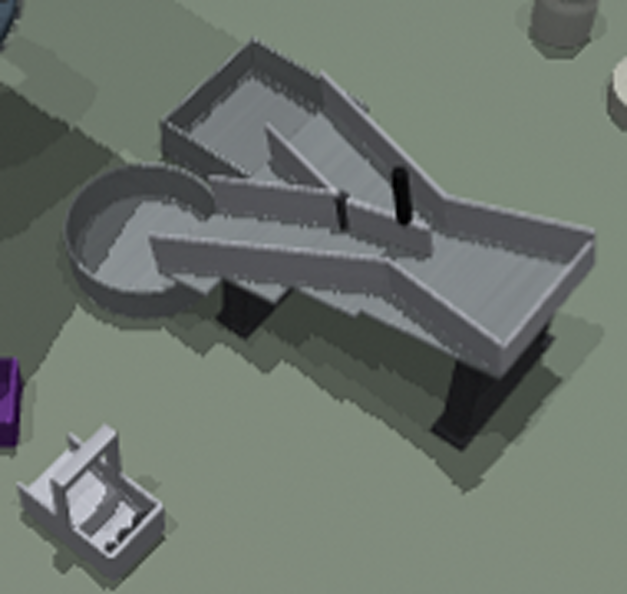

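```bash
cat > fit.py <<'E'
from h import *
from scipy.optimize import least_squares
np.set_printoptions(precision=1,suppress=True)
a=np.radians(13);u=np.array([np.cos(a),0,np.sin(a)]);n=np.array([-np.sin(a),0,np.cos(a)]);yv=np.array([0,1,0])
def W(p,s,l,h): # p=x,y,z,yaw of mouth
    v=u*s+yv*l+n*h
    return np.array(p[:3])+R.from_euler('z',p[3]).apply(v)
t=lambda x,y:(x/3+110,y/2.7+90)
s=lambda x,y:(x/3.3+190,y/3.3+100)
HH=60
obs=[('top',t(108,45),(55,HH,35)),('top',t(299,43),(55,-HH,35)),('top',t(152,203),(-55,38,35)),('top',t(265,200),(-55,-38,35)),
('top',t(52,435),(-225,108,35)),('top',t(378,430),(-225,-108,35)),
('scene',s(500,352),(55,-HH,35)),('scene',s(593,232),(55,HH,35)),('scene',s(390,262),(-55,-38,35)),('scene',s(440,200),(-55,38,35)),('scene',s(152,238),(-225,-108,35)),('scene',s(325,75),(-225,108,35))]
def f(p): return np.concatenate([proj(c,W(p,*q))[0]-np.array(o) for c,o,q in obs])
if __name__=='__main__':
    r=least_squares(f,[627,35,105,0],x_scale=[1,1,1,.01],loss='soft_l1')
    p=r.x;print(p,np.degrees(p[3]));print(f(p).reshape(-1,2))
    piv=tri(ray('top',[182.9,199.0]),ray('scene',[296.4,168.8]))
    # pivot s from top image with l=0
    q=R.from_euler('z',-p[3]).apply(piv-p[:3]);print('pivot local',q,q@u,q@n)
    sp=q@u
    for sp in (sp,-130,-125,-135,-140):
      print(sp,'pivot proj',proj('top',W(p,sp,0,0)),proj('scene',W(p,sp,0,0)))
      for ang in (0,.1,.2):
        k=W(p,sp+55*np.cos(ang),55*np.sin(ang),80);print('  ',ang,k,proj('top',k),proj('scene',k))
E
python3 fit.py
```

```text
[624.3  39.5 100.    0.1] 2.9442472512414044
[[ 0.5  0.6]
 [-1.5  0.2]
 [-1.2 -1.6]
 [ 0.  -1.3]
 [-1.1 -0.3]
 [-0.  -1.1]
 [-1.2 -2.3]
 [-1.4  1. ]
 [-1.8  0.6]
 [ 1.2 -0. ]
 [-1.3  0.2]
 [-1.5  0.1]]
pivot local [-121.2    2.6  -27.6] -124.31873020518951 0.3782190064835462
-124.31873020518951 pivot proj [[182.8 197.8]] [[294.3 170. ]]
   0 [538.9  35.1 162.4] [[175.  169.8]] [[309.1 154.6]]
   0.1 [538.3  40.6 162.3] [[172.1 170.1]] [[310.4 153.2]]
   0.2 [537.2  46.  162.1] [[169.1 170.6]] [[311.4 151.7]]
-130 pivot proj [[182.8 200.5]] [[292.6 169.2]]
   0 [533.3  34.8 161.1] [[175.1 172.9]] [[307.2 153.8]]
   0.1 [532.8  40.3 161.1] [[172.1 173.1]] [[308.4 152.4]]
   0.2 [531.7  45.7 160.9] [[169.2 173.6]] [[309.5 150.9]]
-125 pivot proj [[182.8 198.1]] [[294.1 169.9]]
   0 [538.2  35.1 162.2] [[175.  170.2]] [[308.9 154.5]]
   0.1 [537.7  40.6 162.2] [[172.1 170.4]] [[310.1 153.1]]
   0.2 [536.6  46.  162. ] [[169.1 170.9]] [[311.2 151.6]]
-135 pivot proj [[182.9 203. ]] [[291.  168.5]]
   0 [528.5  34.6 160. ] [[175.2 175.6]] [[305.4 153.1]]
   0.1 [527.9  40.1 159.9] [[172.2 175.8]] [[306.7 151.7]]
   0.2 [526.8  45.5 159.7] [[169.3 176.3]] [[307.8 150.2]]
-140 pivot proj [[183.  205.4]] [[289.5 167.8]]
   0 [523.6  34.3 158.9] [[175.3 178.3]] [[303.7 152.4]]
   0.1 [523.1  39.8 158.8] [[172.3 178.5]] [[305. 151.]]
   0.2 [522.   45.2 158.6] [[169.4 179. ]] [[306.1 149.5]]
```

```bash
python3 -m pendant '{"linear":[[0.015,0.02,0.02],[0.04,0.055,0.04],[0.067,0.09,0.055],[0.094,0.126,0.055],[0.121,0.162,0.055]],"delta_rot":[[0,0,0.1],[0,0,0.24],[0,0,0.38],[0,0,0.52],[0,0,0.66]],"jaw":[0,0,0,0,0]}'; python3 -m pendant '{"linear":[[0.027,0.036,0],[0.054,0.072,0],[0.081,0.108,0],[0.108,0.144,0],[0.135,0.18,0]],"delta_rot":[[0,0,0.13],[0,0,0.26],[0,0,0.4],[0,0,0.53],[0,0,0.66]],"jaw":[0,0,0,0,0]}'
```

```text
time_s: 1.45
position: [250.0, -397.5, 262.0]
eef_rot: [180.0, -0.1, -39.0]
wrist_force: [-0.2, 0.7, -0.2]
gripper_width: 50.5
time_s: 1.95
position: [385.9, -215.9, 262.4]
eef_rot: [179.9, -0.1, -0.9]
wrist_force: [-0.1, -0.7, 0.2]
gripper_width: 10.2
```

```bash
python3 -m pendant '{"linear":[[0.03,0.038,0],[0.06,0.076,0],[0.09,0.114,0],[0.12,0.152,0],[0.152,0.19,0]],"delta_rot":[[0,0,0.01],[0,0,0.02],[0,0,0.03],[0,0,0.04],[0,0,0.05]],"jaw":[0,0,0,0,0]}'; python3 -m pendant '{"linear":[[0,0,0],[0,0,0]],"delta_rot":[[0,0,0],[0,0,0]],"jaw":[0,0]}'; python3 - <<'E'
from h import *
st=bot.state();print(st['position'],st['eef_rot'])
save('wrist','w0.png')
for t in ('flap_knob','flap_pivot','chute_mouth'):
    for d in bot.tip_of('wrist',t)[:2]: print(t,d,[atz('wrist',d['point'],z,st) for z in (75,105,154,168)])
E
```

```text
time_s: 2.45
position: [538.8, -24.0, 262.7]
eef_rot: [179.9, -0.2, 2.0]
wrist_force: [0.6, -0.7, 0.8]
gripper_width: 0.6
time_s: 2.65
position: [539.0, -22.8, 262.3]
eef_rot: [179.9, -0.1, 2.2]
wrist_force: [-1.0, -1.3, -0.0]
gripper_width: 0.4
[539.0046746  -22.83934227 262.30634732] [ 1.79883377e+02 -1.27093526e-01  2.16728685e+00]
flap_knob {'point': [261.9, 116.5], 'score': 0.64} [array([540.43775201,  37.37017356,  75.        ]), array([540.00392625,  38.63661008, 105.        ]), array([539.29534417,  40.70512307, 154.        ]), array([539.09289215,  41.29612678, 168.        ])]
flap_pivot {'point': [228.5, 121.9], 'score': 0.72} [array([500.90739781,  29.55191173,  75.        ]), array([503.71917006,  31.46021897, 105.        ]), array([508.31173141,  34.5771208 , 154.        ]), array([509.6238918 ,  35.46766418, 168.        ])]
chute_mouth {'point': [338.5, 117.5], 'score': 0.84} [array([631.8142935 ,  40.22967002,  75.        ]), array([623.87791284,  41.26125025, 105.        ]), array([610.91515776,  42.94616463, 154.        ]), array([607.21151345,  43.42756874, 168.        ])]
```

View pics/w0.png

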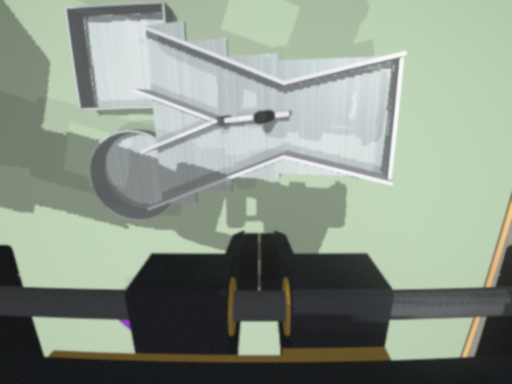

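The wrist view shows the knob at (263,116), which puts it at about (539, 41, 154). The mouth is at about (624, 41). Both agree with the chute fit. I'll lower the closed fingers on the knob's −y side and push towards +y.

```bash
python3 -m pendant '{"linear":[[0,0.005,-0.03],[0,0.012,-0.06],[0,0.02,-0.085],[0,0.025,-0.105],[-0.001,0.028,-0.113]],"delta_rot":[[0,0,0],[0,0,0],[0,0,0],[0,0,0],[0,0,0]],"jaw":[0,0,0,0,0]}';python3 -m pendant '{"linear":[[0,0.005,0],[0,0.01,0],[0,0.016,0],[-0.001,0.021,0],[-0.001,0.026,0]],"delta_rot":[[0,0,0],[0,0,0],[0,0,0],[0,0,0],[0,0,0]],"jaw":[0,0,0,0,0]}'
```

```text
time_s: 3.35
position: [535.7, 2.2, 147.9]
eef_rot: [179.9, -0.0, 1.8]
wrist_force: [0.3, -0.8, 0.6]
gripper_width: 0.6
time_s: 3.85
position: [535.0, 28.6, 148.7]
eef_rot: [179.9, -0.1, 1.8]
wrist_force: [-0.7, 0.2, 0.3]
gripper_width: 0.6
```

```bash
python3 -m pendant '{"linear":[[0,0.004,0],[0,0.008,0],[0,0.011,0],[0,0.013,0],[0,0.014,0]],"delta_rot":[[0,0,0],[0,0,0],[0,0,0],[0,0,0],[0,0,0]],"jaw":[0,0,0,0,0]}'; python3 - <<'E'
from h import *
save('scene','s2.png');st=bot.state();print(st['position'],st['wrist_force'])
im=save('wrist','w1.png')
for d in bot.tip_of('wrist','flap_knob')[:2]: print(d,atz('wrist',d['point'],154,st))
E
```

```text
time_s: 4.35
position: [535.0, 42.8, 148.6]
eef_rot: [179.9, -0.1, 1.8]
wrist_force: [-0.0, 0.8, 0.0]
gripper_width: 0.8
[534.9598907   42.83049902 148.61652148] [ 0.71075312 -0.85988573  0.43314887]
{'point': [268.0, 230.3], 'score': 0.89} [540.39823329  42.10777267 154.        ]
```

View pics/w1.png

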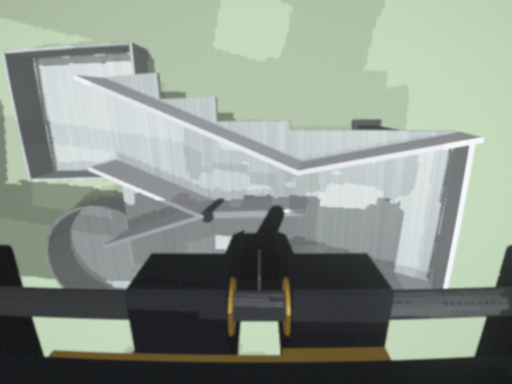

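```bash
python3 - <<'E'
from fit import *
st=bot.state();p=[625,40,103,np.radians(2.9)]
for a_ in (0,.1,.2,.3,.46):
  q=[W(p,-124+L*np.cos(a_),L*np.sin(a_),h) for L,h in ((0,30),(75,30),(55,30),(55,66),(55,80))]
  print(a_,q[3],proj('wrist',q,st).round().tolist())
im=cv2.imread('pics/s2.png');cv2.imwrite('pics/s2c.png',cv2.resize(im[90:240,200:390],None,fx=4,fy=4,interpolation=cv2.INTER_CUBIC))
im=cv2.imread('pics/w1.png');cv2.imwrite('pics/w1c.png',cv2.resize(im[150:290,180:330],None,fx=4,fy=4,interpolation=cv2.INTER_CUBIC))
E
```

```text
0 [543.   35.8 151.8] [[212.0, 213.0], [307.0, 219.0], [280.0, 217.0], [272.0, 238.0], [267.0, 248.0]]
0.1 [542.5  41.3 151.7] [[212.0, 213.0], [307.0, 209.0], [280.0, 210.0], [271.0, 230.0], [267.0, 239.0]]
0.2 [541.4  46.7 151.5] [[212.0, 213.0], [306.0, 200.0], [279.0, 203.0], [270.0, 222.0], [265.0, 231.0]]
0.3 [539.8  52.  151.2] [[212.0, 213.0], [303.0, 190.0], [277.0, 196.0], [268.0, 214.0], [263.0, 222.0]]
0.46 [536.2  60.  150.5] [[212.0, 213.0], [298.0, 175.0], [273.0, 186.0], [262.0, 201.0], [257.0, 208.0]]
```

View pics/s2c.png

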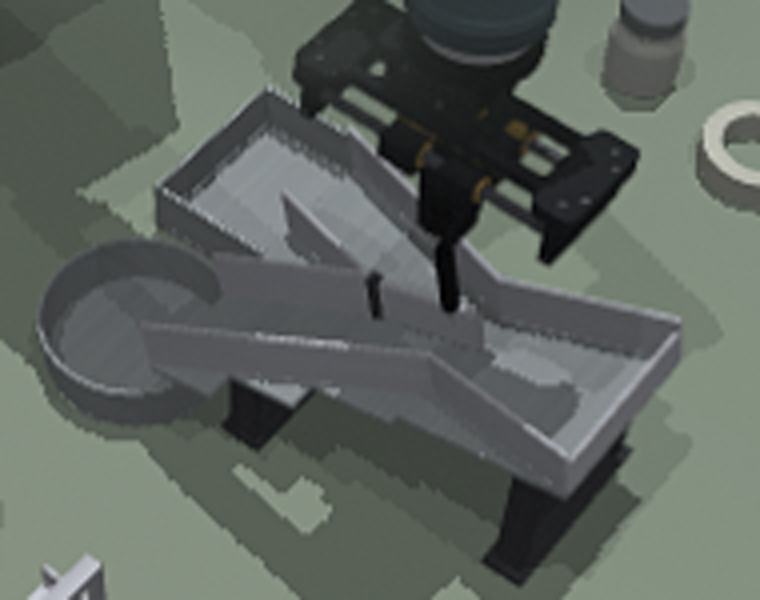

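View pics/w1c.png

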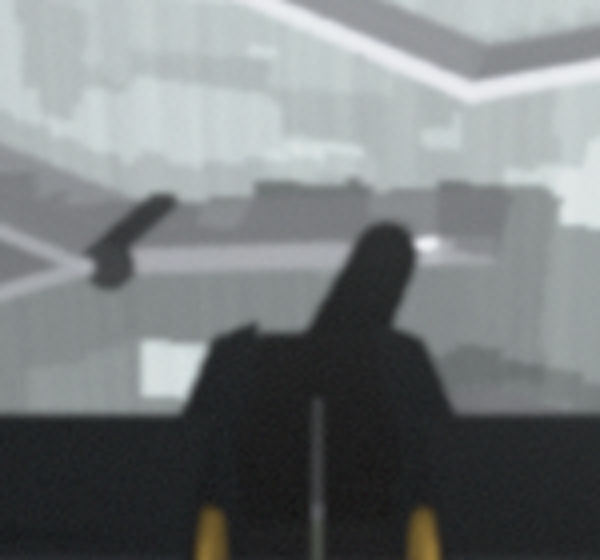

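```bash
python3 - <<'E'
from fit import *
st=bot.state();T=st['position']
for c in ('scene','top'): print(c,proj(c,[T,T+[0,0,19],T+[0,9,0],T+[0,-9,0]]),proj(c,[[541,41,150],[539,40,154],[537,40,166]]))
im=save('top','t2.png');cv2.imwrite('pics/t2c.png',cv2.resize(im[90:310,110:270],None,fx=3.5,fy=2.7,interpolation=cv2.INTER_CUBIC)[:,:,::-1])
print(bot.tip_of('scene','flap_knob'),bot.tip_of('top','flap_knob'))
E
```

```text
scene [[309.2 155.6]
 [310.  150.6]
 [311.6 153.4]
 [306.9 157.8]] [[310.8 157. ]
 [310.1 155.7]
 [309.9 152.1]]
top [[172.3 173.6]
 [170.3 171. ]
 [167.5 173.4]
 [177.1 173.7]] [[173.2 170.3]
 [173.2 170.8]
 [172.  170.3]]
[{'point': [310.7, 153.5], 'score': 0.92}] [{'point': [174.4, 167.7], 'score': 0.64}, {'point': [187.1, 191.3], 'score': 0.48}]
```

View pics/t2c.png

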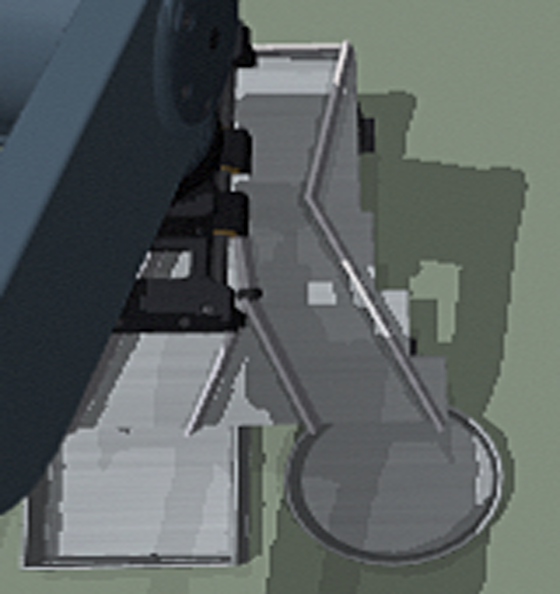

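The fingertips appear to be riding above the post: there's no force, and they show higher in the scene view than the TCP projects. I'll back off and check the true tip height.

```bash
python3 -m pendant '{"linear":[[0,-0.012,0],[0,-0.025,0],[0,-0.03,0],[0,-0.03,0],[0,-0.03,0]],"delta_rot":[[0,0,0],[0,0,0],[0,0,0],[0,0,0],[0,0,0]],"jaw":[0,0,0,0,0]}'; python3 - <<'E'
from fit import *
st=bot.state();T=st['position']
for c in ('scene','top'): print(c,proj(c,[T,T+[0,0,19],T+[-17,-9,0],T+[17,-9,0]]))
im=save('scene','s3.png');cv2.imwrite('pics/s3c.png',cv2.resize(im[110:200,250:370],None,fx=6,fy=6,interpolation=cv2.INTER_CUBIC)[:,:,::-1])
im=save('top','t3.png');cv2.imwrite('pics/t3c.png',cv2.resize(im[130:240,130:260],None,fx=5,fy=5,interpolation=cv2.INTER_CUBIC)[:,:,::-1])
E
```

```text
time_s: 5.15
position: [535.0, 12.1, 148.6]
eef_rot: [179.9, -0.1, 1.7]
wrist_force: [-0.0, 0.5, 0.2]
gripper_width: 0.2
scene [[301.2 163. ]
 [301.9 158. ]
 [293.3 161.4]
 [304.4 169.1]]
top [[188.5 174. ]
 [186.9 171.5]
 [192.7 183. ]
 [193.8 165.5]]
```

View pics/s3c.png

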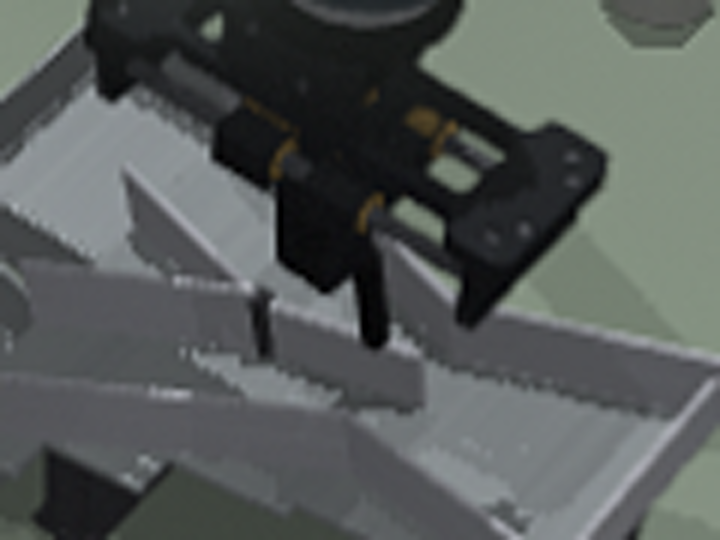

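View pics/t3c.png

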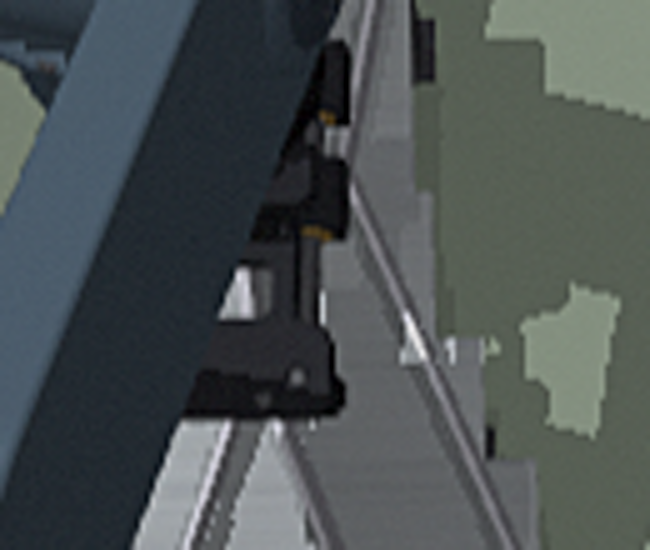

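```bash
python3 -m pendant '{"linear":[[0.002,0,-0.006],[0.003,0,-0.013],[0.003,0,-0.02],[0.003,0,-0.026],[0.003,0,-0.03]],"delta_rot":[[0,0,0],[0,0,0],[0,0,0],[0,0,0],[0,0,0]],"jaw":[0,0,0,0,0]}'; python3 -m pendant '{"linear":[[0,0.004,0],[0,0.008,0],[0,0.012,0],[0,0.016,0],[0,0.02,0]],"delta_rot":[[0,0,0],[0,0,0],[0,0,0],[0,0,0],[0,0,0]],"jaw":[0,0,0,0,0]}'; python3 - <<'E'
from fit import *
im=save('scene','s4.png');cv2.imwrite('pics/s4c.png',cv2.resize(im[110:200,250:370],None,fx=6,fy=6,interpolation=cv2.INTER_CUBIC)[:,:,::-1])
im=save('wrist','w4.png')
E
```

```text
time_s: 5.75
position: [537.5, 12.7, 117.6]
eef_rot: [179.9, 0.0, 1.8]
wrist_force: [-0.3, 0.1, -0.1]
gripper_width: 0.1
time_s: 6.25
position: [537.4, 32.9, 117.7]
eef_rot: [179.9, 0.0, 1.8]
wrist_force: [-2.3, -0.9, -0.2]
gripper_width: 0.5
```

View pics/s4c.png

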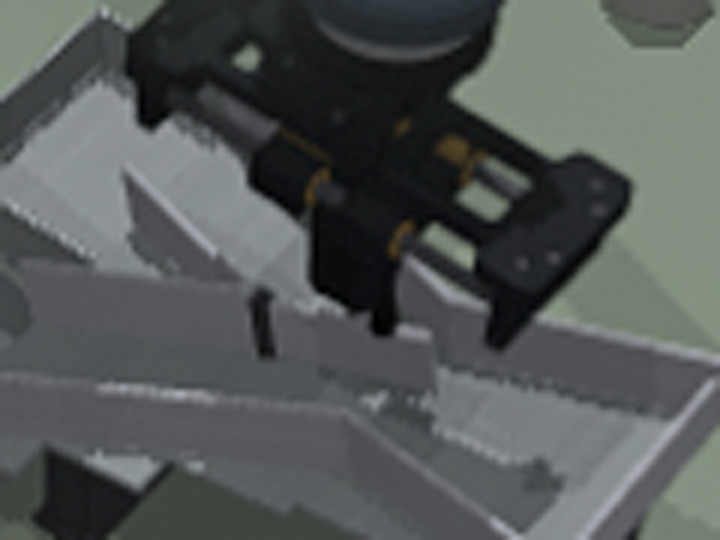

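View pics/w4.png

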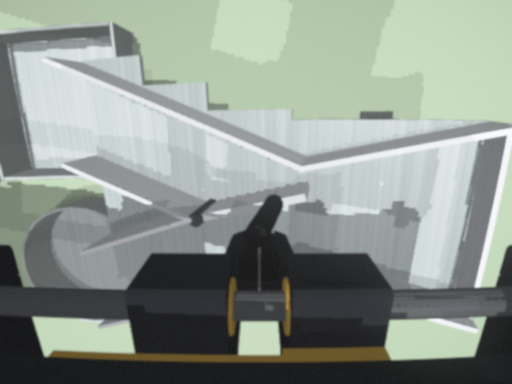

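The flap is turning with the fingers now, so the push works. The real fingertips sit about 25–30 mm above the reported TCP. I'll keep pushing to the stop.

```bash
python3 -m pendant '{"linear":[[0,0.003,0],[-0.001,0.006,0],[-0.002,0.008,0],[-0.002,0.01,0],[-0.002,0.01,0]],"delta_rot":[[0,0,0],[0,0,0],[0,0,0],[0,0,0],[0,0,0]],"jaw":[0,0,0,0,0]}'; python3 -m pendant '{"linear":[[0,0.001,0],[0,0.002,0],[0,0.003,0],[0,0.003,0]],"delta_rot":[[0,0,0],[0,0,0],[0,0,0],[0,0,0]],"jaw":[0,0,0,0]}'; python3 - <<'E'
from fit import *
st=bot.state();print(st['wrist_force'])
p=[625,40,103,np.radians(2.9)]
for a_ in (.2,.3,.4,.46):
  q=[W(p,-124+L*np.cos(a_),L*np.sin(a_),h) for L,h in ((0,30),(75,30),(55,30))]
  print(a_,proj('wrist',q,st).round().tolist())
im=save('wrist','w5.png')
E
```

```text
time_s: 6.85
position: [535.3, 43.6, 117.7]
eef_rot: [179.9, -0.0, 1.8]
wrist_force: [-0.9, 0.0, -0.3]
gripper_width: 0.3
time_s: 7.25
position: [535.3, 44.4, 117.7]
eef_rot: [179.7, 0.0, 1.8]
wrist_force: [-1.7, -10.1, -0.7]
gripper_width: 0.2
[ -1.7 -10.1  -0.7]
0.2 [[205.0, 231.0], [312.0, 218.0], [281.0, 222.0]]
0.3 [[205.0, 231.0], [310.0, 207.0], [279.0, 214.0]]
0.4 [[205.0, 231.0], [306.0, 196.0], [277.0, 206.0]]
0.46 [[205.0, 231.0], [303.0, 189.0], [274.0, 201.0]]
```

View pics/w5.png

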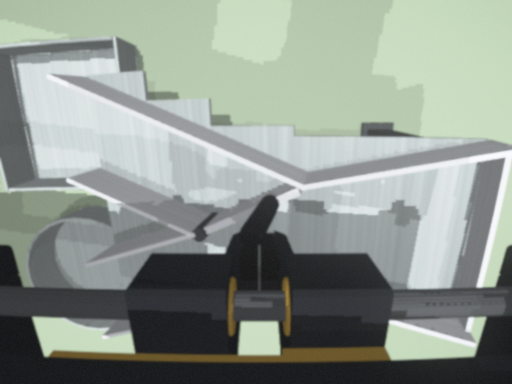

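At the stop: 10 N reaction, and the flap's free end meets the +y wall at (300,187). Next is the scoop.

```bash
python3 -m pendant '{"linear":[[0,-0.01,0],[0,-0.02,0.01],[0,-0.03,0.045],[0,-0.04,0.085],[0,-0.06,0.125]],"delta_rot":[[0,0,0],[0,0,0],[0,0,0],[0,0,0],[0,0,0]],"jaw":[0,0,0,0,0]}'; python3 -m pendant '{"linear":[[0,-0.045,0],[-0.01,-0.09,0],[-0.02,-0.135,0],[-0.03,-0.18,0],[-0.032,-0.225,0]],"delta_rot":[[0,0,0],[0,0,0],[0,0,0],[0,0,0],[0,0,0]],"jaw":[0.07,0.07,0.07,0.07,0.07]}';python3 -m pendant '{"linear":[[0,-0.04,0],[0,-0.07,0],[0,-0.085,0],[0,-0.085,0],[0,-0.085,0]],"delta_rot":[[0,0,0],[0,0,0],[0,0,0],[0,0,0],[0,0,0]],"jaw":[0.07,0.07,0.07,0.07,0.07]}'; python3 - <<'E'
from fit import *
st=bot.state();print(st['position'],st['eef_rot'])
im=save('wrist','w6.png');im=save('top','t6.png')
for t in ('scoop_bar','scoop_base'):
    for d in bot.tip_of('wrist',t)[:3]: print(t,d,atz('wrist',d['point'],90 if 'bar' in t else 0,st))
cv2.imwrite('pics/t6c.png',cv2.resize(im[90:310,110:270],None,fx=3.5,fy=2.7,interpolation=cv2.INTER_CUBIC)[:,:,::-1])
E
```

```text
time_s: 7.8
position: [535.1, -15.5, 244.8]
eef_rot: [179.8, 0.0, 1.9]
wrist_force: [0.7, -0.0, 0.7]
gripper_width: 0.3
time_s: 8.3
position: [502.3, -242.5, 246.1]
eef_rot: [179.8, -0.1, 1.9]
wrist_force: [0.5, 0.2, 0.6]
gripper_width: 38.3
time_s: 8.8
position: [502.3, -326.5, 246.2]
eef_rot: [179.8, -0.1, 1.9]
wrist_force: [-0.4, 0.1, -0.0]
gripper_width: 70.0
[ 502.3 -326.5  246.2] [179.8  -0.1   1.9]
scoop_bar {'point': [135.6, 106.6], 'score': 0.79} [ 366.1 -258.6   90. ]
scoop_bar {'point': [213.8, 210.9], 'score': 0.78} [ 450.5 -376.1   90. ]
scoop_base {'point': [221.7, 187.7], 'score': 0.83} [ 449.4 -373.     0. ]
scoop_base {'point': [258.4, 105.0], 'score': 0.76} [ 499.4 -253.9    0. ]
scoop_base {'point': [157.1, 101.6], 'score': 0.62} [ 360.7 -253.5    0. ]
```

View pics/w6.png

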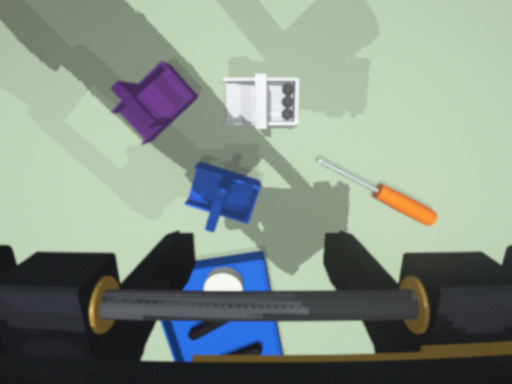

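View pics/t6c.png

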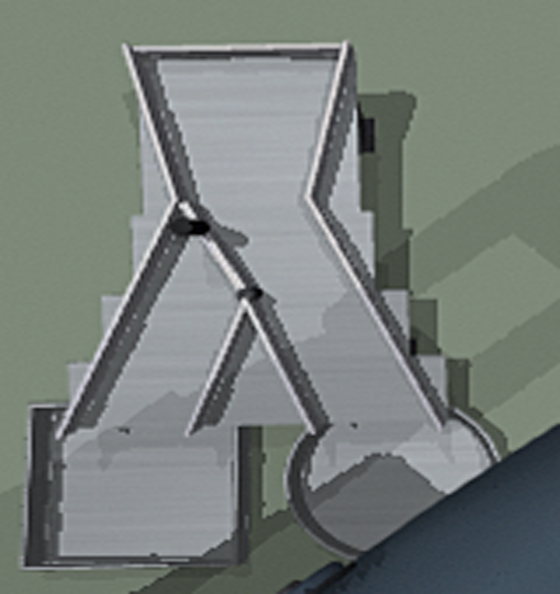

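The flap is fully over: its free end is at the left wall in the top view, (180,205). In the wrist view the silver scoop's bar is at (262,101) with the balls at its back. The 70 mm jaw gap also implies the tips are about 31 mm short of the nominal TCP.

```bash
python3 - <<'E'
from fit import *
st=bot.state()
im=cv2.imread('pics/w6.png')
for q in ([262,73.5],[261.5,128.5],[262,101]): print(atz('wrist',q,96,st))
for q in ([299,79],[299,126],[224,79],[226,125]): print(atz('wrist',q,38 if q[0]>250 else 20,st))
cv2.imwrite('pics/w6c.png',cv2.resize(im[60:140,210:310],None,fx=7,fy=7,interpolation=cv2.INTER_CUBIC))
E
```

```text
[ 502.1 -221.2   96. ]
[ 503.8 -277.2   96. ]
[ 503.2 -248.6   96. ]
[ 547.9 -220.7   38. ]
[ 552. -277.   38.]
[ 454.7 -222.9   20. ]
[ 457.7 -280.5   20. ]
```

View pics/w6c.png

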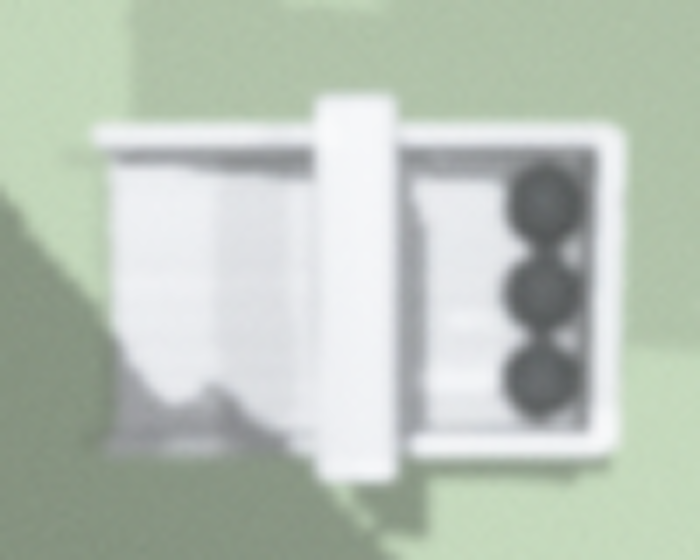

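```bash
python3 -m pendant '{"linear":[[0,0.025,0],[0.0005,0.055,-0.02],[0.001,0.073,-0.05],[0.001,0.077,-0.085],[0.001,0.077,-0.115]],"delta_rot":[[0,0,0],[0,0,0],[0,0,0],[0,0,0],[0,0,0]],"jaw":[0.07,0.07,0.07,0.07,0.07]}';python3 -m pendant '{"linear":[[0,0,-0.02],[0,0,-0.04],[0,0,-0.055],[0,0,-0.065],[0,0,-0.07]],"delta_rot":[[0,0,0],[0,0,0],[0,0,0],[0,0,0],[0,0,0]],"jaw":[0.07,0.07,0.07,0.07,0.07]}'; python3 - <<'E'
from fit import *
st=bot.state();print(st['position'])
im=save('wrist','w7.png');im=save('scene','s7.png')
cv2.imwrite('pics/s7c.png',cv2.resize(im[150:300,140:280],None,fx=4,fy=4,interpolation=cv2.INTER_CUBIC)[:,:,::-1])
E
```

```text
time_s: 9.5
position: [503.8, -246.7, 130.4]
eef_rot: [179.8, -0.1, 2.1]
wrist_force: [0.5, 0.1, -0.8]
gripper_width: 70.5
time_s: 10.0
position: [503.7, -246.2, 59.7]
eef_rot: [179.8, -0.1, 2.2]
wrist_force: [-0.9, -0.3, -0.6]
gripper_width: 70.1
[ 503.7 -246.2   59.7]
```

View pics/w7.png

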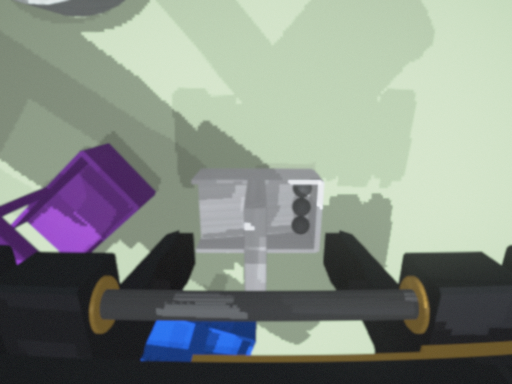

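View pics/s7c.png

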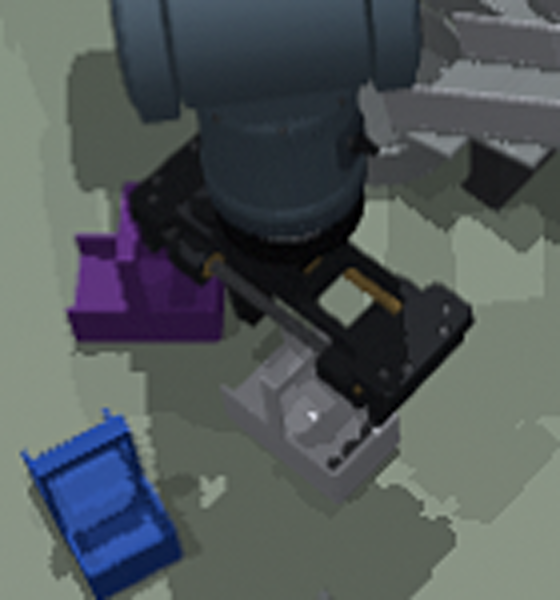

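The bar is centred between the fingers at column 256, with the balls still at the back. I'll go down to the grasp height and close.

```bash
python3 -m pendant '{"linear":[[-0.001,-0.002,-0.006],[-0.001,-0.003,-0.012],[-0.001,-0.003,-0.017],[-0.001,-0.003,-0.018],[-0.001,-0.003,-0.018]],"delta_rot":[[0,0,0],[0,0,0],[0,0,0],[0,0,0],[0,0,0]],"jaw":[0.07,0.07,0.07,0.06,0.05]}';python3 -m pendant '{"linear":[[0,0,0],[0,0,0],[0,0,0],[0,0,0],[0,0,0]],"delta_rot":[[0,0,0],[0,0,0],[0,0,0],[0,0,0],[0,0,0]],"jaw":[0.03,0.015,0.0,0,0]}';python3 -m pendant '{"linear":[[0,0,0],[0,0,0],[0,0,0],[0,0,0]],"delta_rot":[[0,0,0],[0,0,0],[0,0,0],[0,0,0]],"jaw":[0,0,0,0]}'
```

```text
time_s: 10.6
position: [502.6, -249.4, 41.9]
eef_rot: [179.8, -0.1, 2.1]
wrist_force: [-0.2, -0.8, 0.5]
gripper_width: 56.4
time_s: 11.1
position: [502.6, -249.4, 42.0]
eef_rot: [179.8, -0.1, 2.1]
wrist_force: [1.0, 1.1, 0.2]
gripper_width: 16.1
time_s: 11.5
position: [502.5, -249.4, 41.9]
eef_rot: [179.8, -0.1, 2.1]
wrist_force: [-1.5, 0.1, -0.4]
gripper_width: 11.8
```

Gripped at 11.8 mm, which matches the 12 mm bar. I'll lift gently.

```bash
python3 -m pendant '{"linear":[[0,0,0.005],[0,0,0.015],[0,0,0.028],[0,0,0.042],[0,0,0.055]],"delta_rot":[[0,0,0],[0,0,0],[0,0,0],[0,0,0],[0,0,0]],"jaw":[0,0,0,0,0]}';python3 -m pendant '{"linear":[[0,0,0.015],[0,0,0.03],[0,0,0.045],[0,0,0.06],[0,0,0.07]],"delta_rot":[[0,0,0],[0,0,0],[0,0,0],[0,0,0],[0,0,0]],"jaw":[0,0,0,0,0]}'; python3 - <<'E'
from fit import *
st=bot.state();print(st['position'],st['wrist_force'])
im=save('wrist','w8.png');im=save('scene','s8.png')
cv2.imwrite('pics/s8c.png',cv2.resize(im[130:280,140:280],None,fx=4,fy=4,interpolation=cv2.INTER_CUBIC)[:,:,::-1])
E
```

```text
time_s: 12.0
position: [503.0, -249.7, 98.8]
eef_rot: [179.8, -0.1, 2.1]
wrist_force: [0.7, -0.3, -2.0]
gripper_width: 11.4
time_s: 12.5
position: [503.4, -250.1, 170.7]
eef_rot: [179.7, -0.2, 2.1]
wrist_force: [0.5, 0.5, -1.6]
gripper_width: 11.7
[ 503.4 -250.1  170.7] [ 0.5  0.5 -1.6]
```

View pics/w8.png

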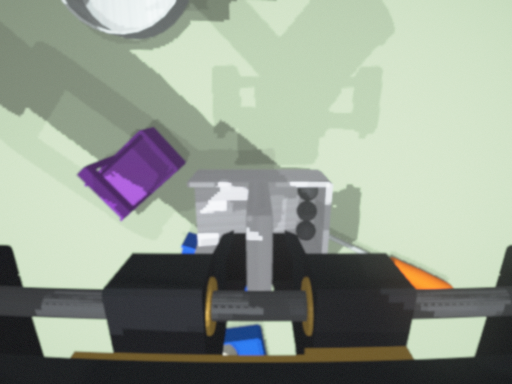

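View pics/s8c.png

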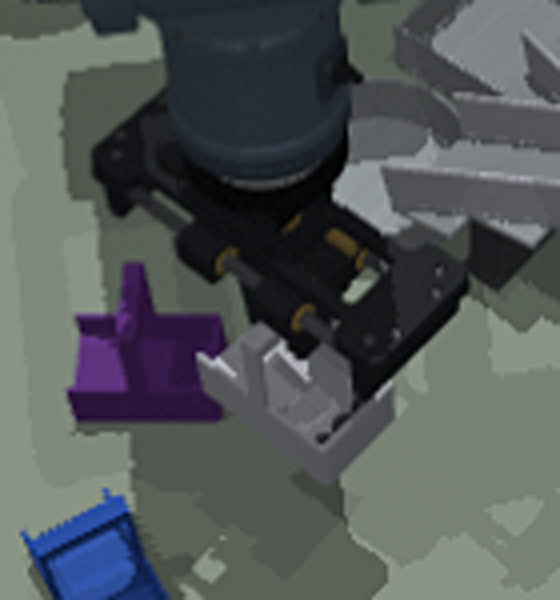

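Lifted level, with the three balls at the back around (306,210). I'll compute the pour path with the lip over the chute.

```bash
cat > pour.py <<'E'
from fit import *
yaw=np.radians(2.9)
def tcp(th,lx,lz,cy=39.3):
    Ry=R.from_euler('y',-np.radians(th)).as_matrix()
    lip=Ry@np.array([-45,0,-71.]); off=Ry@np.array([0,0,-48.]) # tcp rel bar (tool down)
    v=off-lip
    Z=R.from_euler('z',yaw).as_matrix()
    L=np.array([lx,0,0]);c=Z@np.array([v[0],0,0])
    return np.array([lx+c[0],cy+ (lx+c[0]-611)*np.sin(yaw)*0,lz+v[2]])
if __name__=='__main__':
    for th,lz in ((0,168),(5,160),(10,153),(15,147),(20,140),(25,133),(30,127),(37,124),(45,124),(50,128)): print(th,lz,tcp(th,600,lz))
E
python3 pour.py
python3 -m pendant '{"linear":[[0.003,0.008,0.01],[0.01,0.025,0.02],[0.02,0.045,0.03],[0.03,0.068,0.038],[0.04,0.09,0.043]],"delta_rot":[[0,0,0.002],[0,0,0.005],[0,0,0.008],[0,0,0.011],[0,0,0.014]],"jaw":[0,0,0,0,0]}'
```

```text
0 168 [644.9  39.3 191. ]
5 160 [642.8  39.3 186.8]
10 153 [640.3  39.3 183.5]
15 147 [637.5  39.3 180.9]
20 140 [634.4  39.3 177. ]
25 133 [631.   39.3 172.9]
30 127 [627.4  39.3 169.4]
37 124 [622.1  39.3 169.5]
45 124 [615.5  39.3 172.1]
50 128 [611.3  39.3 177.3]
time_s: 13.1
position: [544.3, -159.0, 214.4]
eef_rot: [179.7, -0.3, 3.0]
wrist_force: [0.4, 0.6, -2.1]
gripper_width: 11.7
```

```bash
python3 -m pendant '{"linear":[[0.008,0.018,0],[0.019,0.04,0],[0.03,0.063,0],[0.041,0.086,0],[0.052,0.108,0]],"delta_rot":[[0,0,0],[0,0,0],[0,0,0],[0,0,0],[0,0,0]],"jaw":[0,0,0,0,0]}'; python3 -m pendant '{"linear":[[0.012,0.024,0],[0.024,0.048,0],[0.034,0.068,0],[0.042,0.083,0],[0.046,0.089,0]],"delta_rot":[[0,0,0],[0,0,0],[0,0,0],[0,0,0],[0,0,0]],"jaw":[0,0,0,0,0]}';  python3 -m pendant '{"linear":[[0,0,0],[0,0,0]],"delta_rot":[[0,0,0],[0,0,0]],"jaw":[0,0]}'; python3 - <<'E'
from fit import *
st=bot.state();print(st['position'],st['eef_rot'])
im=save('wrist','w9.png');im=save('scene','s9.png')
cv2.imwrite('pics/s9c.png',cv2.resize(im[80:240,210:400],None,fx=4,fy=3.7,interpolation=cv2.INTER_CUBIC)[:,:,::-1])
E
```

```text
time_s: 13.6
position: [596.3, -49.1, 214.1]
eef_rot: [179.7, -0.2, 3.0]
wrist_force: [0.1, -0.5, -1.7]
gripper_width: 11.8
time_s: 14.1
position: [642.4, 41.7, 213.7]
eef_rot: [179.7, -0.1, 3.1]
wrist_force: [-0.2, -0.5, -2.1]
gripper_width: 11.5
time_s: 14.3
position: [642.1, 41.4, 213.4]
eef_rot: [179.7, -0.1, 3.1]
wrist_force: [0.1, 0.0, -2.0]
gripper_width: 11.6
[642.1  41.4 213.4] [179.7  -0.1   3.1]
```

View pics/w9.png

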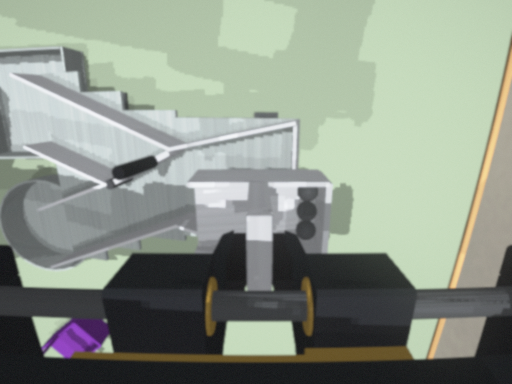

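View pics/s9c.png

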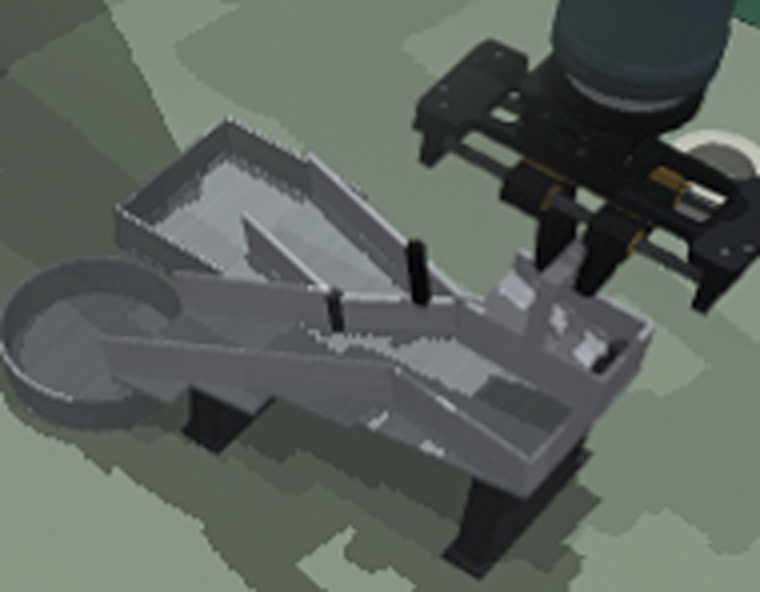

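The scoop is centred over the chute's top with the balls at the back. I'll settle to 8° first, then pour.

```bash
python3 -m pendant '{"linear":[[0,-0.001,-0.006],[0,-0.002,-0.013],[-0.001,-0.002,-0.02],[-0.001,-0.002,-0.025],[-0.001,-0.002,-0.028]],"delta_rot":[[0.001,-0.02,0],[0.003,-0.05,0],[0.005,-0.09,0],[0.006,-0.12,0],[0.007,-0.14,0]],"jaw":[0,0,0,0,0]}'; python3 -m pendant '{"linear":[[0,0,0]],"delta_rot":[[0,0,0]],"jaw":[0]}'; python3 - <<'E'
from pour import *
st=bot.state();print(st['position'],st['eef_rot'])
for th,lz in ((13,149),(18,142.5),(23,136),(28,130),(33,125.5),(40,124),(47,126),(52,130)): print(th,((tcp(th,600,lz)-st['position'])/1000).round(4),np.radians(th-8).round(3))
im=save('scene','s10.png')
cv2.imwrite('pics/s10c.png',cv2.resize(im[80:240,210:400],None,fx=4,fy=3.7,interpolation=cv2.INTER_CUBIC)[:,:,::-1])
E
```

```text
time_s: 14.9
position: [640.3, 37.9, 185.2]
eef_rot: [179.7, -8.2, 2.9]
wrist_force: [0.1, 0.5, -1.7]
gripper_width: 11.5
time_s: 15.0
position: [639.2, 37.1, 184.7]
eef_rot: [179.7, -8.1, 2.9]
wrist_force: [0.0, 0.6, -2.1]
gripper_width: 11.7
[639.2  37.1 184.7] [179.7  -8.1   2.9]
13 [-0.  0. -0.] 0.087
18 [-0.  0. -0.] 0.175
23 [-0.  0. -0.] 0.262
28 [-0.  0. -0.] 0.349
33 [-0.  0. -0.] 0.436
40 [-0.  0. -0.] 0.559
47 [-0.  0. -0.] 0.681
52 [-0.  0. -0.] 0.768
```

View pics/s10c.png

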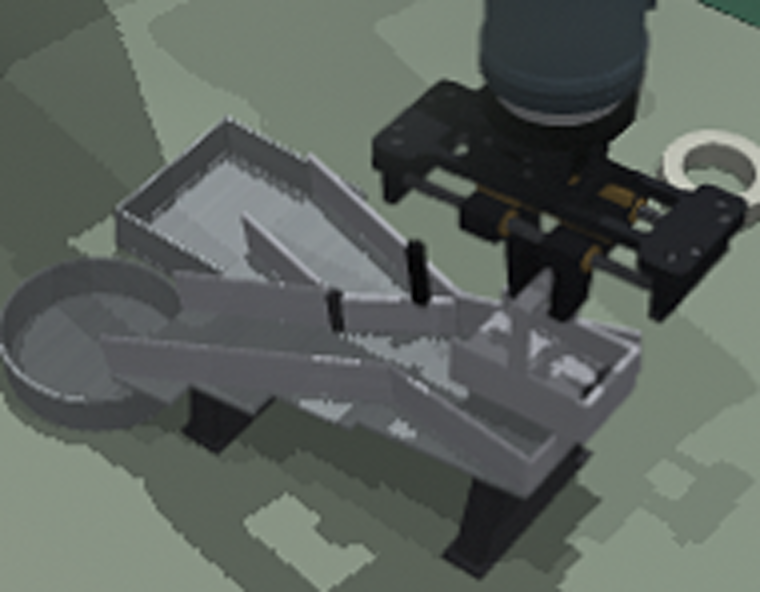

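```bash
python3 -m pendant '{"linear":[[-0.001,0.001,-0.003],[-0.0035,0.002,-0.006],[-0.007,0.002,-0.01],[-0.0105,0.002,-0.0135],[-0.014,0.002,-0.0155]],"delta_rot":[[0.004,-0.087,0],[0.009,-0.175,0],[0.014,-0.262,0],[0.018,-0.349,0],[0.023,-0.436,0]],"jaw":[0,0,0,0,0]}'; python3 -m pendant '{"linear":[[0,0,0],[-0.003,0,0.001],[-0.006,0,0.002],[-0.009,0,0.004],[-0.012,0,0.006]],"delta_rot":[[0,0,0],[0.003,-0.06,0],[0.006,-0.12,0],[0.01,-0.19,0],[0.013,-0.25,0]],"jaw":[0,0,0,0,0]}'; python3 - <<'E'
from fit import *
st=bot.state();print(st['position'],st['eef_rot'])
im=save('wrist','w11.png');im=save('scene','s11.png')
cv2.imwrite('pics/s11c.png',cv2.resize(im[80:240,210:400],None,fx=4,fy=3.7,interpolation=cv2.INTER_CUBIC)[:,:,::-1])
E
```

```text
time_s: 15.55
position: [625.5, 38.4, 170.2]
eef_rot: [179.7, -33.3, 2.8]
wrist_force: [1.0, 1.2, -1.7]
gripper_width: 11.4
time_s: 16.05
position: [615.1, 38.3, 178.1]
eef_rot: [179.7, -47.8, 2.9]
wrist_force: [0.7, 1.1, -2.0]
gripper_width: 11.3
[615.1  38.3 178.1] [179.7 -47.8   2.9]
```

View pics/s11c.png

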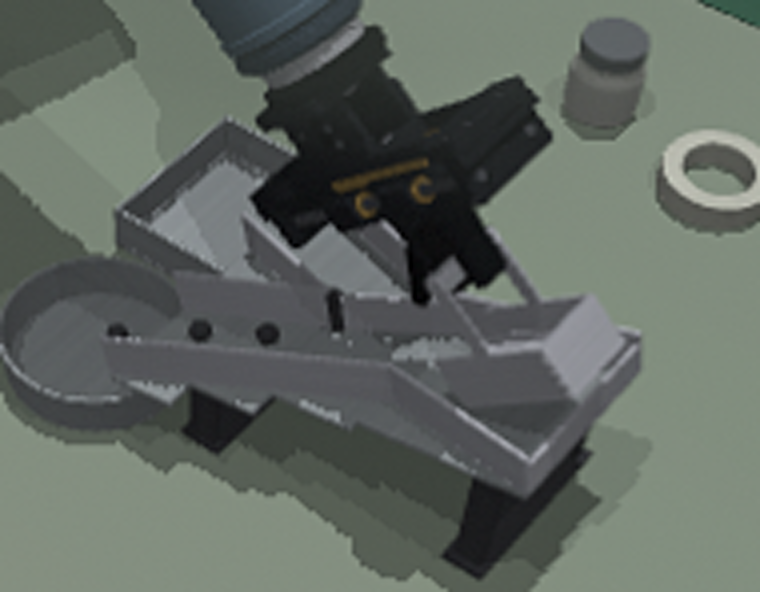

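View pics/w11.png

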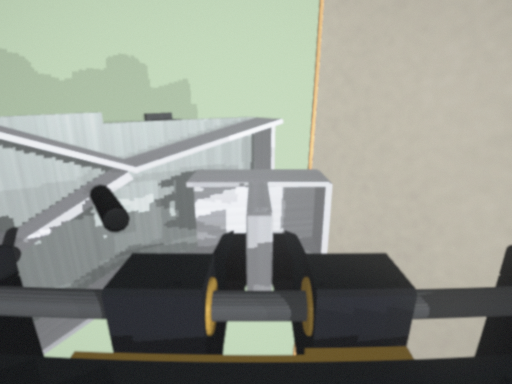

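All three balls are rolling down the dish side at (117,330), (200,330) and (267,333), and the scoop is empty. I'll raise and level it.

```bash
python3 -m pendant '{"linear":[[0.003,0,0.01],[0.008,0,0.022],[0.014,0,0.034],[0.02,0,0.045],[0.025,0,0.055]],"delta_rot":[[-0.003,0.05,0],[-0.009,0.17,0],[-0.016,0.3,0],[-0.023,0.43,0],[-0.03,0.56,0]],"jaw":[0,0,0,0,0]}'; python3 -m pendant '{"linear":[[0,-0.005,0],[0,-0.02,0],[0,-0.045,0],[0,-0.075,0],[0,-0.11,0]],"delta_rot":[[-0.005,0.1,0],[-0.01,0.2,0],[-0.014,0.27,0],[-0.014,0.27,0],[-0.014,0.27,0]],"jaw":[0,0,0,0,0]}'; python3 - <<'E'
from fit import *
im=save('scene','s12.png');im2=save('top','t12.png')
cv2.imwrite('pics/s12c.png',cv2.resize(im[80:240,210:400],None,fx=4,fy=3.7,interpolation=cv2.INTER_CUBIC)[:,:,::-1])
cv2.imwrite('pics/t12c.png',cv2.resize(im2[90:310,110:270],None,fx=3.5,fy=2.7,interpolation=cv2.INTER_CUBIC)[:,:,::-1])
E
```

```text
time_s: 16.65
position: [640.6, 35.7, 235.8]
eef_rot: [179.3, -15.3, 2.5]
wrist_force: [0.8, 1.0, -1.8]
gripper_width: 11.2
time_s: 17.15
position: [641.7, -77.8, 237.1]
eef_rot: [178.7, 0.4, 2.1]
wrist_force: [0.1, 0.3, -1.3]
gripper_width: 11.1
```

View pics/s12c.png

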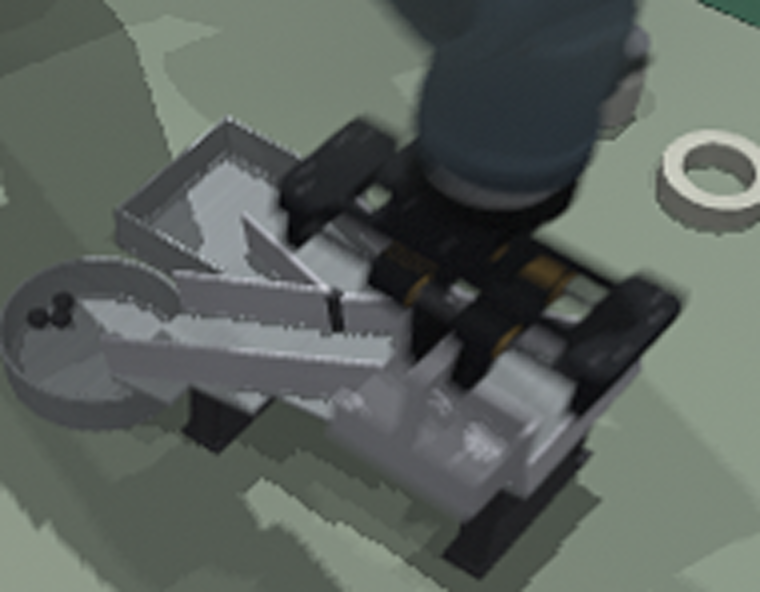

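View pics/t12c.png

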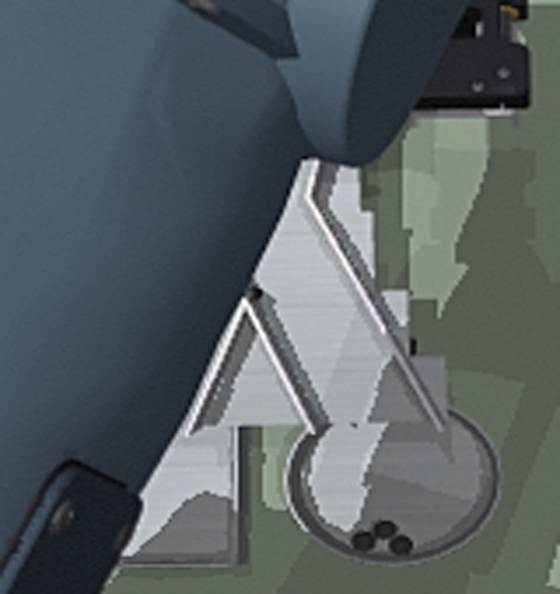

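All three balls are in the dish. I'll take the scoop back to its original spot.

```bash
python3 -m pendant '{"linear":[[-0.02,-0.03,0],[-0.05,-0.062,0],[-0.08,-0.095,0],[-0.11,-0.13,0],[-0.13,-0.158,0]],"delta_rot":[[0.005,0,0],[0.01,0,0],[0.015,0,0],[0.02,-0.005,0],[0.02,-0.005,0]],"jaw":[0,0,0,0,0]}'; python3 -m pendant '{"linear":[[0,-0.003,-0.025],[0,-0.003,-0.06],[0,-0.003,-0.095],[0,-0.003,-0.125],[0,-0.003,-0.145]],"delta_rot":[[0,0,0],[0,0,0],[0,0,0],[0,0,0],[0,0,0]],"jaw":[0,0,0,0,0]}'; python3 -m pendant '{"linear":[[0,0,0]],"delta_rot":[[0,0,0]],"jaw":[0]}'; python3 - <<'E'
from fit import *
im=save('wrist','w13.png');save('scene','s13.png')
E
```

```text
time_s: 17.75
position: [509.2, -243.1, 238.9]
eef_rot: [179.4, 0.2, 1.5]
wrist_force: [0.4, -0.4, -2.4]
gripper_width: 11.6
time_s: 18.25
position: [508.4, -247.5, 92.9]
eef_rot: [179.2, 0.6, 1.2]
wrist_force: [0.1, 0.3, -2.2]
gripper_width: 11.5
time_s: 18.35
position: [506.7, -247.8, 90.9]
eef_rot: [179.1, 1.0, 1.0]
wrist_force: [0.0, 0.7, -0.7]
gripper_width: 11.4
```

View pics/w13.png

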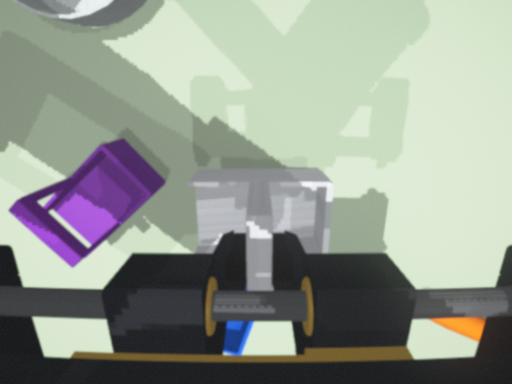

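View pics/s13.png

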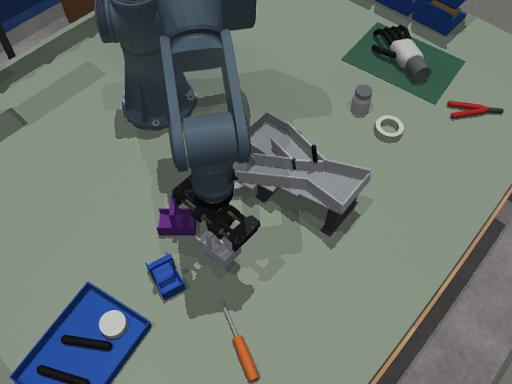

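The spot below is clear. I'll level the scoop and lower it.

```bash
python3 -m pendant '{"linear":[[0,0,-0.012],[0,0,-0.024],[0,0,-0.034],[0,0,-0.04],[0,0,-0.044]],"delta_rot":[[0.005,-0.005,0.005],[0.01,-0.012,0.01],[0.014,-0.02,0.015],[0.014,-0.02,0.015],[0.014,-0.02,0.015]],"jaw":[0,0,0,0,0]}'; python3 -m pendant '{"linear":[[0,0,0],[0,0,-0.001],[0,0,-0.002],[0,0,-0.003]],"delta_rot":[[0,0,0],[0,0,0],[0,0,0],[0,0,0]],"jaw":[0,0,0,0]}'
```

```text
time_s: 18.95
position: [508.3, -248.6, 49.0]
eef_rot: [179.8, -0.4, 1.9]
wrist_force: [-0.2, -0.4, -1.9]
gripper_width: 11.4
time_s: 19.35
position: [508.6, -248.8, 46.3]
eef_rot: [179.8, -0.5, 1.9]
wrist_force: [1.3, 0.5, -1.6]
gripper_width: 11.6
```

```bash
python3 -m pendant '{"linear":[[0,0,-0.002],[0,0,-0.003],[0,0,-0.004],[0,0,-0.005]],"delta_rot":[[0,0,0],[0,0,0],[0,0,0],[0,0,0]],"jaw":[0,0,0,0]}'
```

```text
time_s: 19.75
position: [509.0, -248.8, 41.7]
eef_rot: [179.8, -0.5, 1.9]
wrist_force: [0.4, 2.7, 4.8]
gripper_width: 11.7
```

Contact with the bench at 41.7 mm, close to the grasp height of 42. I'll release.

```bash
python3 -m pendant '{"linear":[[0,0,0],[0,0,0],[0,0,0],[0,0,0],[0,0,0]],"delta_rot":[[0,0,0],[0,0,0],[0,0,0],[0,0,0],[0,0,0]],"jaw":[0.03,0.06,0.06,0.06,0.06]}';python3 -m pendant '{"linear":[[0,0,0],[0,0,0.01],[0,0,0.03],[0,0,0.06],[0,0,0.1]],"delta_rot":[[0,0,0],[0,0,0],[0,0,0],[0,0,0],[0,0,0]],"jaw":[0.06,0.06,0.06,0.06,0.06]}'
python3 -m pendant '{"linear":[[0,-0.02,0.03],[0,-0.06,0.06],[0,-0.1,0.07],[0,-0.14,0.07],[0,-0.16,0.07]],"delta_rot":[[0,0,0],[0,0,0],[0,0,0],[0,0,0],[0,0,0]],"jaw":[0.06,0.06,0.06,0.06,0.06]}'; python3 -m pendant '{"linear":[[0,0,0],[0,0,0]],"delta_rot":[[0,0,0],[0,0,0]],"jaw":[0.06,0.06]}'; python3 - <<'E'
from fit import *
st=bot.state();print(st['position'],st['wrist_force'])
im=save('scene','s14.png');im2=save('top','t14.png')
t=bot.tip_of('top','scoop_bar');s=bot.tip_of('scene','scoop_bar');print(t,s)
for b in ('ball0_center',): print([ (d['score'],atz('top',d['point'],12)) for d in bot.tip_of('top',b)],[atz('scene',d['point'],12) for d in bot.tip_of('scene',b)])
cv2.imwrite('pics/s14c.png',cv2.resize(im[80:290,140:400],None,fx=3,fy=2.8,interpolation=cv2.INTER_CUBIC)[:,:,::-1])
cv2.imwrite('pics/t14c.png',cv2.resize(im2[90:310,110:370],None,fx=3,fy=2.7,interpolation=cv2.INTER_CUBIC)[:,:,::-1])
E
```

```text
time_s: 20.25
position: [509.0, -248.9, 41.7]
eef_rot: [179.8, -0.5, 1.9]
wrist_force: [0.1, 0.1, 0.6]
gripper_width: 49.1
time_s: 20.75
position: [507.9, -248.0, 141.7]
eef_rot: [179.9, -0.4, 1.9]
wrist_force: [0.5, -0.3, 0.1]
gripper_width: 60.2
time_s: 21.25
position: [507.6, -411.5, 213.5]
eef_rot: [179.7, -0.5, 1.8]
wrist_force: [0.8, -0.1, 0.4]
gripper_width: 60.0
time_s: 21.45
position: [507.4, -411.4, 213.8]
eef_rot: [179.8, -0.5, 1.8]
wrist_force: [0.9, -0.0, -0.6]
gripper_width: 59.9
[ 507.4 -411.4  213.8] [ 0.9 -0.  -0.6]
[{'point': [324.4, 271.7], 'score': 0.96}, {'point': [323.4, 197.0], 'score': 0.84}, {'point': [387.6, 228.3], 'score': 0.68}] [{'point': [169.0, 207.7], 'score': 0.88}, {'point': [216.0, 238.3], 'score': 0.69}, {'point': [159.5, 264.8], 'score': 0.61}]
[(0.73, array([ 518.7, -259.8,   12. ])), (0.49, array([325.4, -49.1,  12. ]))] [array([317.2, -47.9,  12. ]), array([601.1, 105.2,  12. ])]
```

View pics/s14c.png

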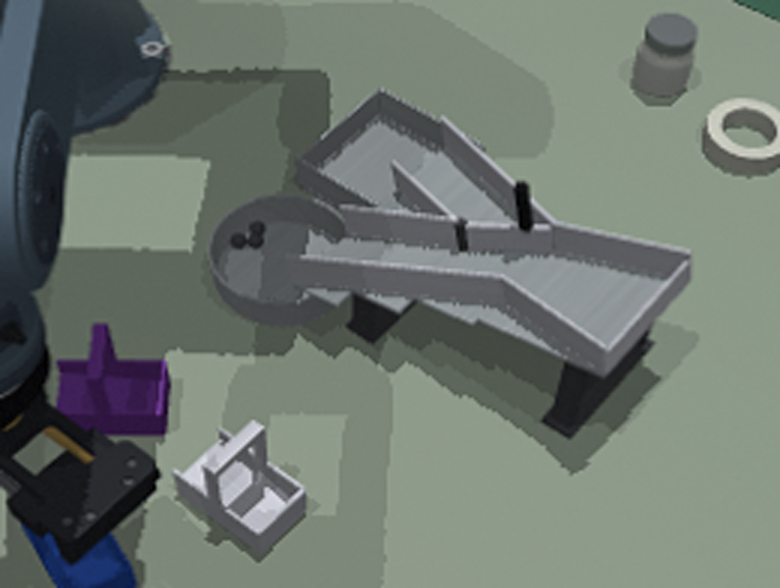

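View pics/t14c.png

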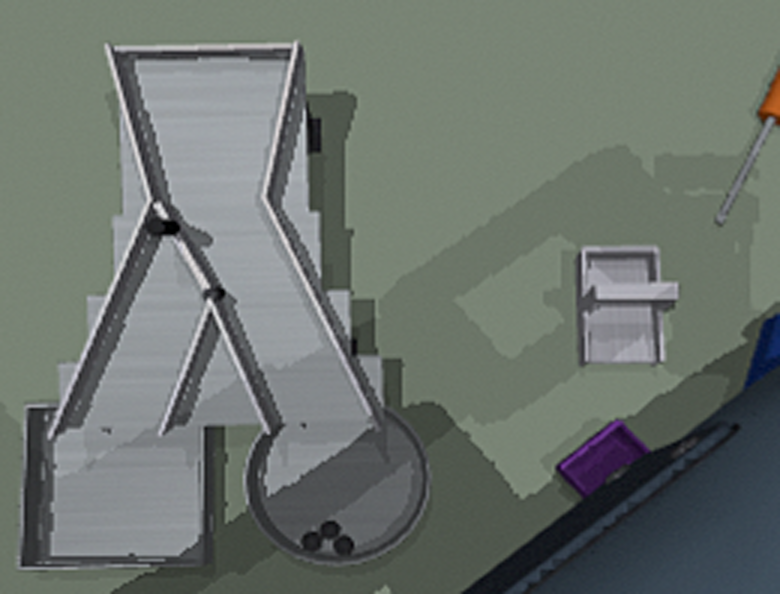

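The scoop stands upright and empty, the flap is fully over, and the three balls rest together in the dish. Nothing touches the robot.

```bash
python3 -c "
from plant import bot
print(bot.hand_in())"
```

```text
the job is handed in; nothing more can be done
None
```

The job is done and handed in at about 22 s of the 58 s allowed; `hand_in` reports no verdict. I pushed the flap to its +y stop, poured all three balls into the top of the chute, and stood the empty scoop back near its starting spot.

**Last checks**
- **Balls:** all three lie together in the round dish in both the scene and top views. One ball detection put a ball in the empty scoop, but both pictures show the scoop empty.
- **Flap:** it is still fully against the +y wall, closing the bin's exit. It met its stop with about 10 N.
- **Scoop:** it stands upright and empty on the bench, with the gripper clear of everything and the wrist force near zero.

**What disagreed**
- **Fingertips:** they sit about 30 mm short of the reported TCP. My first push passed over the flap's post without touching it. I allowed for this from then on, and the bar grasp closed at 11.8 mm on the 12 mm bar.
- **Chute height:** my fit put the pour point about 5 mm lower than the stated 105 mm. I used 105 mm for the pour clearances.

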